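Fit the reducing sleeves and stoppers into two dry-block thermostats

TASK

Build up the block with the wide well piece by piece, each fully home before the next goes in: the larger aluminium sleeve into the well, then the smaller sleeve into the larger one, then the small white stopper into the smaller sleeve. Close the narrow well of the other block with the large white stopper, before or after. Leave every piece seated upright with its collar or head flat on what carries it, and do not knock over the beaker or the bottles.

Things in the scene. Friction and masses are not known exactly. Their poses are not given: they have to be found in the camera images.
- wide_block: White and steel dry-block thermostat, 120 x 120 mm and 90 mm high, fixed to the bench, with one round well in the middle of its flat top: 58 mm across, 32 mm deep, dark floor. It is the block with the wider well. Origin: centre of its underside; z up; the mouth of the well is 90 mm above the origin on its z axis. Its front with the display faces the robot at yaw 0.
- narrow_block: White and steel dry-block thermostat, 120 x 120 mm and 90 mm high, fixed to the bench, with one round well in the middle of its flat top: 44 mm across, 32 mm deep, dark floor. It is the block with the narrower well. Origin: centre of its underside; z up; the mouth of the well is 90 mm above the origin on its z axis. Its front with the display faces the robot at yaw 0.
- outer_sleeve: Larger aluminium reducing sleeve, a flanged tube upright on its spigot: spigot 52 mm across, 25 mm long, chamfered foot; above it a collar 64 mm across, 18 mm high (total 43 mm); through bore 38 mm (32 mm at the very foot). 170 g. Origin: centre of the foot, z up. Grip the collar. Home: collar resting on the block's top, spigot in the well.
- inner_sleeve: Smaller aluminium reducing sleeve, same form, upright: spigot 33 mm across, 22 mm long, chamfered foot; collar 46 mm across, 18 mm high (total 40 mm); through bore 25 mm (19 mm at the very foot). 80 g. Origin: centre of the foot, z up. Grip the collar. Home: collar resting on the larger sleeve's collar, spigot in its bore.
- small_stopper: Smaller white plastic stopper, solid, upright: spigot 20 mm across, 20 mm long, chamfered foot; round head 30 mm across, 18 mm high (total 38 mm). 40 g. Origin: centre of the foot, z up. Home: head resting on the smaller sleeve's collar, spigot in its bore.
- large_stopper: Larger white plastic stopper, solid, upright: spigot 38 mm across, 25 mm long, chamfered foot; round head 54 mm across, 18 mm high (total 43 mm). 100 g. Origin: centre of the foot, z up. Home: head resting on the top of the block with the narrower well.
- beaker: Glass beaker standing on the bench between the two blocks, 66 mm across, 90 mm high. Bystander. Origin: centre of its underside, z up.
- reagent_bottle: Glass bottle with a blue cap and paper label, on the left of the bench, 70 mm across, 150 mm high. Bystander. Origin: centre of its underside, z up.
- wash_bottle: White plastic bottle on the right of the bench, 60 mm across, 160 mm high. Bystander. Origin: centre of its underside, z up.

How it is judged:
On the way, in this order (a step that is already met when the one before it is completed fails the run):
1. the larger sleeve is fully home in the wide well (horizontal distance between outer_sleeve and wide_block below 0.006 m and z of outer_sleeve in the frame of wide_block between 0.061 and 0.069 m and angle between outer_sleeve's own z axis and vertical below 0.08 rad and angle between the z axis of outer_sleeve and the z axis of wide_block, either way round below 0.08 rad), for 0.2 s.
2. the smaller sleeve is fully home in the larger sleeve, in the wide well (all of step 1 and horizontal distance between inner_sleeve and outer_sleeve below 0.006 m and z of inner_sleeve in the frame of outer_sleeve between 0.017 and 0.025 m and angle between inner_sleeve's own z axis and vertical below 0.08 rad and angle between the z axis of inner_sleeve and the z axis of outer_sleeve, either way round below 0.08 rad), for 0.2 s.
3. the small stopper is fully home in the smaller sleeve (all of step 2 and horizontal distance between small_stopper and inner_sleeve below 0.006 m and z of small_stopper in the frame of inner_sleeve between 0.016 and 0.024 m and angle between small_stopper's own z axis and vertical below 0.08 rad and angle between the z axis of small_stopper and the z axis of inner_sleeve, either way round below 0.08 rad), for 0.2 s.
At the end, for the whole second after the job is handed in: Larger sleeve home in the wide well, smaller sleeve home in it, small stopper home in that, large stopper home in the narrow well: each within 6 mm of the axis of what carries it, within 4 mm of its seated height, upright within 0.08 rad, released and at rest (all of step 3 and horizontal distance between large_stopper and narrow_block below 0.006 m and z of large_stopper in the frame of narrow_block between 0.061 and 0.069 m and angle between large_stopper's own z axis and vertical below 0.08 rad and angle between the z axis of large_stopper and the z axis of narrow_block, either way round below 0.08 rad and linear speed of each of outer_sleeve, inner_sleeve, small_stopper, large_stopper below 0.02 m/s); the robot touches nothing.
It fails at once if the beaker or a bottle is knocked over (angle between any of beaker, reagent_bottle, wash_bottle's own z axis and vertical above 0.6 rad).
It also fails if it takes over 104 s, if anything falls off the work surface, if the arm or the gripper's body presses on something with over 40 N, if the wrist force passes 120 N, or if a joint passes its speed limit or range.

ROBOT

A 7-joint arm with a two-finger parallel gripper is mounted at the origin on the work surface. World frame = base frame: x ahead of the robot, y to its left, z up, the work surface at z = 0. Lengths are in m, angles in rad, forces in N, time in s.
With the tool pointing down it reaches from about 0.425 to 0.875 m from the base axis. Payload 4.7 kg.
Tool frame: the origin (TCP) lies at the very end of the fingers, on their centre line; the grasp point (between the pads) lies behind it (ctrl.pinch_z is the z of the grasp point in the tool frame, in m); z points along the fingers, y is the line along which they close (so a half turn about z gives the same grasp; the last joint's range is limited). The gripper opens to 85 mm and grips with 20 to 120 N. Pads are 22 mm wide; open, the fingers measure 114 mm over their backs; the gripper's body (76 mm by 85 mm) begins 54 mm behind the grasp point. The pads swing forward as they close: fully open they stand 13 mm farther back than shut.
Start: joints at [-1.134, 0.321, -0.07, 1.45, 0.023, 1.371, -0.057], TCP at [0.267, 0.593, 0.231] pointing down, gripper open.
Joint ranges: [-2.86, 2.86], [-0.3, 2.09], [-1.38, 1.24], [0.06, 2.45], [-1.56, 4.7], [0.09, 2.05], [-2.69, 2.69]. Speed limits (rad/s): [2.57, 2.57, 3.14, 3.14, 3.14, 3.14, 3.14].

INTERFACE

Orientations are given as a rotation vector (axis times angle).
In Python, from bench import ctrl gives the robot as it stands.
- The arm moves only by the shell command python3 -m creep 'ROWS' [FORCE]. ROWS is JSON, a list of rows, each a list of 5 numbers: the opening, from 0 (shut) to 1 (fully open), then the shift along the world's x, y, z in units of 40 mm (1.0 is 40 mm), then the turn about the world's z in units of 5 degrees (1.0 is 5 degrees). A call has 1 to 12 rows; each row shifts and turns the commanded pose from where the row before left it; what a row does not reach is not made up. A row lasts 1/10 s, in which the tool goes at most 50 mm and 8.59 degrees, less where a joint would pass 70% of its speed; a pose out of reach is approached as far as the arm can. A call is refused whole if a number of a shift passes 1 or a number of a turn 1, either way. A call with a gripper value outside its range is refused whole. The fingers move at their own pace and stop on an object; FORCE is the grip in N (left out, the last holds). Time passes only in rows, so rows that do not move let the fingers close. It gives the time, the measured TCP pose, the force, the opening and the grip force at its end, in the units of the state.
- ctrl.get_state(): the state, without advancing time (a new reading comes with each control period).
- ctrl.capture(name): name is "side" or "top"; returns the picture (384x512x3 uint8, red, green, blue); there is no depth.
- ctrl.camera_params(name): a dict with "K" (3x3 intrinsics, pixels), "k1" (the pictures are not rectified: a ray, as slopes to the right and down, at radius r is drawn at 1 + k1 r^2 times it, then the intrinsics apply), "R" (3x3) and "t" (3): a world point X has camera coordinates R X + t. Camera axes: x right, y down, z forward; pixel columns grow to the right and rows downward; lengths in m; the calibration is good to about 2 mm. A picture is of the moment at which its call begins. camera_params takes no time and is no camera call.
- ctrl.finish_job(): hands the job in; it is judged then, once.
Trained networks look in the newest picture that a camera, given by its name, has taken for a name from the list of things; names that differ only in an ending like _2 or _b are one class to them, and where a whole thing is asked for, a point or a joint stands for the part that bears it (a point fixed in the world has none). Each returns a list of dicts, best first, with "confidence" (0 to 1); they miss things now and then, are a little off and sometimes report something else, mostly with a low value. They report only what shows in the picture. A call takes as long as a camera call.
- ctrl.boxes_of(camera, thing): "centre" ([x, y, z] in m, in the coordinates of the camera as it stood for that picture, good to about 4 mm: the middle of the surface that is visible of it).
- ctrl.mark_of(camera, thing): "centre" ([x, y, z] in m, in the coordinates of the camera as it stood for that picture, good to about 4 mm: a listed point, or the origin of a listed thing).
The state is a dict: "t": time; "qpos": joint angles; "joint_velocities": joint speeds; "tau": joint torques, N m; "position": TCP position; "eef_rot": TCP orientation; "force": force on the tool from outside, world axes, zero at the start; "ft_torque": the same for the moment, N m; "opening": finger opening in m; "grip_force": force on a finger pad.
Only numpy, scipy, OpenCV 4.12 (cv2) and the standard library are available. Lean on these libraries where they do the work, as an engineer would, in place of code of your own. Each camera call takes 0.05 s, during which the arm holds its last target. There are 200 camera calls.

## Working session

There is one attempt and no reset: what is moved stays moved. The work goes in short steps, Python scripts to look and compute and a shell command to move; the robot and the scene stay as the last step left them, time stands still between calls to the robot, and variables do not carry over. Pictures are saved under pics/ and viewed, at most 14 in all, crops included, and the job is handed in when it is done.

```bash
mkdir -p pics; ls
cat > h.py <<'E'
import numpy as np, cv2
from bench import ctrl
def w(cam,c):
    p=ctrl.camera_params(cam); return np.array(p["R"]).T@(np.array(c)-np.array(p["t"]))
def snap(cam,name):
    im=ctrl.capture(cam); cv2.imwrite("pics/%s.png"%name,cv2.cvtColor(im,cv2.COLOR_RGB2BGR)); return im
def ray(cam,u,v,z):
    p=ctrl.camera_params(cam);K=np.array(p["K"])
    d=np.array([(u-K[0,2])/K[0,0],(v-K[1,2])/K[1,1]]);x=d.copy()
    for _ in range(20): x=d/(1+p["k1"]*(x@x))
    R=np.array(p["R"]);o=-R.T@np.array(p["t"]);r=R.T@np.array([x[0],x[1],1]);return o+r*(z-o[2])/r[2]
def proj(cam,X):
    p=ctrl.camera_params(cam);c=np.array(p["R"])@X+np.array(p["t"]);x=c[:2]/c[2];x=x*(1+p["k1"]*(x@x));K=np.array(p["K"])
    return K[0,0]*x[0]+K[0,2],K[1,1]*x[1]+K[1,2]
E
python3 - <<'E'
from h import *
np.set_printoptions(precision=4,suppress=True)
print(ctrl.pinch_z); s=ctrl.get_state(); print(s)
for c in("top","side"):
    snap(c,c+"0"); p=ctrl.camera_params(c); print(c,-np.array(p["R"]).T@np.array(p["t"]),p["K"],p["k1"])
    for n in "wide_block narrow_block outer_sleeve inner_sleeve small_stopper large_stopper beaker reagent_bottle wash_bottle".split():
        print(c,n,[(w(c,d["centre"]),round(d["confidence"],2)) for d in ctrl.mark_of(c,n)[:3]])
E
```

```text
pics
-0.0187
{'t': 0.0, 'qpos': array([-1.1339,  0.3218, -0.0701,  1.4517,  0.0226,  1.3708, -0.0569]), 'joint_velocities': array([-0.0012, -0.0013, -0.0005, -0.0009,  0.001 , -0.    ,  0.0004]), 'tau': array([  0.0016, -49.3602,  -0.3811, -31.4326,   0.0132,   0.0116,
        -0.    ]), 'position': array([0.2665, 0.5922, 0.2302]), 'eef_rot': array([-0.6591, -3.0714,  0.0031]), 'force': array([ 0.285 , -0.7051,  0.4618]), 'ft_torque': array([ 0.0479, -0.0492, -0.0466]), 'grip_force': 0.0, 'opening': 0.08499293504214821}
top [ 0.5027 -0.0097  1.2886] [[494.9063   0.     263.2528]
 [  0.     494.9063 200.369 ]
 [  0.       0.       1.    ]] 0.005289429774615648
top wide_block [(array([ 0.6595, -0.1545, -0.0014]), 0.55)]
top narrow_block [(array([0.653 , 0.1592, 0.0004]), 0.61)]
top outer_sleeve [(array([ 0.4509, -0.1106, -0.0006]), 0.84)]
top inner_sleeve [(array([0.4651, 0.2717, 0.0011]), 0.78)]
top small_stopper [(array([ 0.4407,  0.0989, -0.0027]), 0.52)]
top large_stopper [(array([ 0.4378, -0.2927, -0.004 ]), 0.56)]
top beaker [(array([ 0.6692, -0.0063, -0.0031]), 0.83)]
top reagen
[... 289 characters left out ...]
9, -0.1526,  0.0004]), 0.72)]
side narrow_block [(array([ 0.6467,  0.1585, -0.0011]), 0.84), (array([0.4586, 0.2752, 0.0001]), 0.66)]
side outer_sleeve [(array([ 0.4453, -0.1069,  0.0007]), 0.77)]
side inner_sleeve [(array([ 0.4583,  0.2764, -0.001 ]), 0.52)]
side small_stopper [(array([ 0.435 ,  0.104 , -0.0016]), 0.61), (array([ 0.6458,  0.1628, -0.0008]), 0.23), (array([ 0.559 , -0.3845, -0.002 ]), 0.15)]
side large_stopper [(array([ 0.4366, -0.2934,  0.002 ]), 0.88)]
side beaker [(array([ 0.6614,  0.    , -0.0007]), 0.64)]
side reagent_bottle [(array([0.5601, 0.3928, 0.0017]), 0.74), (array([ 0.4474, -0.1065, -0.0023]), 0.45)]
side wash_bottle [(array([ 0.5603, -0.3821, -0.0007]), 0.75)]
```

View pics/top0.png

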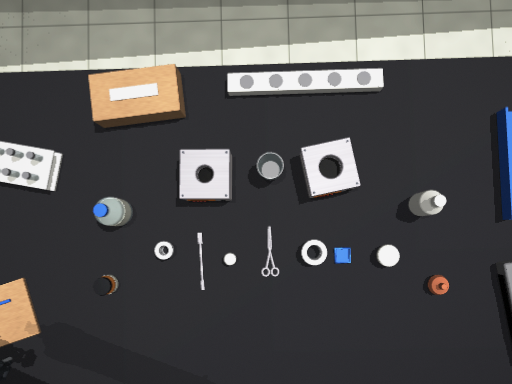

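View pics/side0.png

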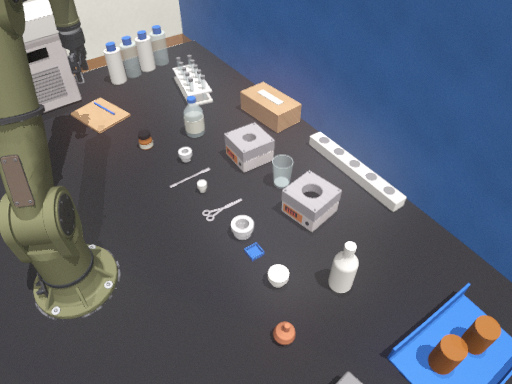

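The top view shows the larger sleeve at (314,252), smaller sleeve (164,251), small stopper (230,259), large stopper (388,256), wide well (331,167) and narrow well (205,174). The side view agrees, with everything upright. Next I'll refine these centres by pixel.

```bash
cat >> h.py <<'E'
def circ(im,X,Rm,lo=0.4):
    """fit circle of radius Rm (m) at X by gradient score, on 'top'; returns world xy at X.z"""
    g=cv2.GaussianBlur(cv2.cvtColor(im,cv2.COLOR_RGB2GRAY).astype(np.float32),(0,0),0.8)
    a=np.linspace(0,2*np.pi,120,endpoint=False);best=None
    from scipy.ndimage import map_coordinates as mc
    res=[]
    for dx in np.arange(-.012,.0121,.001):
        for dy in np.arange(-.012,.0121,.001):
            f=[]
            for r in(Rm-.0025,Rm+.0025):
                P=np.array([proj("top",np.array([X[0]+dx+r*np.cos(t),X[1]+dy+r*np.sin(t),X[2]])) for t in a])
                f.append(mc(g,[P[:,1],P[:,0]],order=1))
            res.append((np.mean(np.clip(f[0]-f[1],-60,60)),X[0]+dx,X[1]+dy))
    res=np.array(res); res[:,0]=abs(res[:,0]); top=res[res[:,0]>=res[:,0].max()*.95]
    return res[:,0].max(),top[:,1:].mean(0)
E
python3 - <<'E'
from h import *
np.set_printoptions(precision=4,suppress=True)
im=cv2.cvtColor(cv2.imread("pics/top0.png"),cv2.COLOR_BGR2RGB)
for n,X,r in [("wide",(.656,-.153,.09),.029),("narrow",(.65,.159,.09),.022),("outer",(.448,-.109,.043),.032),("outerbore",(.448,-.109,.043),.019),("inner",(.462,.274,.04),.023),("sst",(.438,.101,.038),.015),("lst",(.437,-.293,.043),.027)]:
    print(n,circ(im,X,r))
big=cv2.resize(cv2.cvtColor(im,cv2.COLOR_RGB2BGR)[120:310,140:420],None,fx=2.8,fy=2.8,interpolation=cv2.INTER_CUBIC);cv2.imwrite("pics/z.png",big)
E
```

```text
Traceback (most recent call last):
  File "h.py", line 25, in circ
    P=np.array([proj("top",np.array([X[0]+dx+r*np.cos(t),X[1]+dy+r*np.sin(t),X[2]])) for t in a])
                ~~~~^^^^^^^^^^^^^^^^^^^^^^^^^^^^^^^^^^^^^^^^^^^^^^^^^^^^^^^^^^^^^^^^
  File "h.py", line 13, in proj
    p=ctrl.camera_params(cam);c=np.array(p["R"])@X+np.array(p["t"]);x=c[:2]/c[2];x=x*(1+p["k1"]*(x@x));K=np.array(p["K"])
ValueError: time passes only in moves, steps and waits
```

Too many parameter calls, so I'll cache them.

```bash
sed -i 's/ctrl.camera_params(/cp(/; s/^from bench import ctrl/from bench import ctrl\nimport functools\ncp=functools.cache(lambda c: ctrl.camera_params(c))/' h.py
python3 - <<'E'
from h import *
np.set_printoptions(precision=4,suppress=True)
im=cv2.cvtColor(cv2.imread("pics/top0.png"),cv2.COLOR_BGR2RGB)
big=cv2.resize(cv2.cvtColor(im,cv2.COLOR_RGB2BGR)[120:310,140:420],None,fx=2.8,fy=2.8,interpolation=cv2.INTER_CUBIC);cv2.imwrite("pics/z.png",big)
for n,X,r in [("wide",(.656,-.153,.09),.029),("narrow",(.65,.159,.09),.022),("outer",(.448,-.109,.043),.032),("outerbore",(.448,-.109,.043),.019),("inner",(.462,.274,.04),.023),("sst",(.438,.101,.038),.015),("lst",(.437,-.293,.043),.027)]:
    print(n,circ(im,X,r))
E
```

```text
wide (np.float64(60.0), array([ 0.659, -0.153]))
narrow (np.float64(60.0), array([0.6506, 0.1546]))
outer (np.float64(60.0), array([ 0.4508, -0.1102]))
outerbore (np.float64(60.0), array([ 0.451 , -0.1102]))
inner (np.float64(60.0), array([0.4656, 0.2684]))
sst (np.float64(60.0), array([0.4393, 0.1015]))
lst (np.float64(60.0), array([ 0.4383, -0.2945]))
```

View pics/z.png

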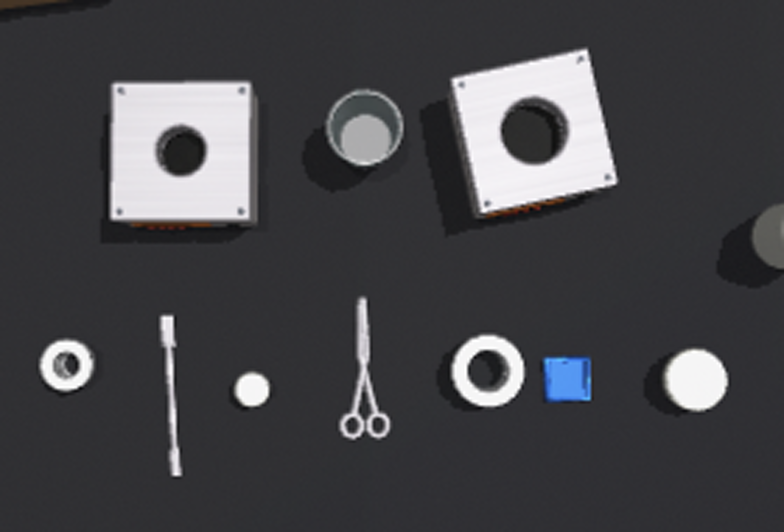

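The fitted centres agree with the networks to a few mm. Top and side differ by about 5 mm in x, so I'll settle that bias by gripping. Moving to the larger sleeve now, fingers closing along x.

```bash
python3 -m creep '[[1,0.4,-0.9,0,-1],[1,0.4,-0.9,0,-1],[1,0.4,-0.9,0,-1],[1,0.4,-0.9,0,-1],[1,0.4,-0.9,0,-1],[1,0.4,-0.9,0,-1],[1,0.4,-0.9,0,-1],[1,0.4,-0.9,0,-1],[1,0.4,-0.9,0,-1],[1,0.4,-0.9,0,-1],[1,0.4,-0.9,0,-1],[1,0.2,-0.9,0,-1]]' 30; python3 -m creep '[[1,0,-0.9,0,-1],[1,0,-0.9,-0.5,-0.2],[1,0,-0.9,-0.6,0],[1,0,-0.9,-0.7,0],[1,0,-0.9,-0.7,0],[1,0,-0.9,-0.7,0],[1,0,-0.9,-0.3,0],[1,0,-0.4,0,0],[1,0,0,0,0]]'; python3 -c "
from bench import ctrl;print(ctrl.get_state()['eef_rot'],ctrl.pinch_z)"
```

```text
t: 2.2
position: [0.4517, 0.1589, 0.2316]
eef_rot: [2.111, 2.325, 0.001]
force: [0.2, -0.6, -0.2]
opening: 0.0851
grip_force: 0.0
t: 3.1
position: [0.4502, -0.11, 0.0912]
eef_rot: [2.231, 2.211, -0.001]
force: [-0.1, 0.7, 0.3]
opening: 0.0852
grip_force: 0.0
[ 2.23098510e+00  2.21107295e+00 -1.44207938e-03] -0.0187
```

```bash
python3 -m creep '[[1,0,0,-0.6,0],[1,0,0,-0.6,0],[1,0,0,-0.5,0],[1,0,0,0,0],[0,0,0,0,0],[0,0,0,0,0],[0,0,0,0,0],[0,0,0,0,0]]' 30
```

```text
t: 3.9
position: [0.4519, -0.1068, 0.0249]
eef_rot: [2.225, 2.217, 0.004]
force: [-2.1, 1.3, 5.9]
opening: 0.0627
grip_force: 32.4
```

```bash
python3 -m creep '[[0.9,0,0,0,0],[0.9,0,0,0,0],[0.9,0,0,0,0],[0.9,0,0,0,1],[0.9,0,0,0,1],[0.9,0,0,0,1],[0.9,0,0,0,1],[0.9,0,0,0,1],[0.9,0,0,0,1],[0.9,0,0,0,1],[0.9,0,0,0,1],[0.9,0,0,0,1]]' 30;python3 -m creep '[[0.9,0,0,0,1],[0.9,0,0,0,1],[0.9,0,0,0,1],[0.9,0,0,0,1],[0.9,0,0,0,1],[0.9,0,0,0,1],[0.9,0,0,0,1],[0.9,0,0,0,1],[0.9,0,0,0,1],[0.9,0,0,0,0],[0.9,0,0,0,0]]';python3 -m creep '[[0,0,0,0,0],[0,0,0,0,0],[0,0,0,0,0],[0,0,0,0,0]]'
```

```text
t: 5.1
position: [0.4507, -0.1073, 0.0233]
eef_rot: [1.203, 2.902, -0.0]
force: [-0.0, -1.2, -0.2]
opening: 0.0765
grip_force: 0.0
t: 6.2
position: [0.4507, -0.1073, 0.0233]
eef_rot: [-0.01, -3.142, -0.0]
force: [-0.5, 0.2, 0.3]
opening: 0.0771
grip_force: 0.0
t: 6.6
position: [0.4509, -0.1073, 0.0238]
eef_rot: [0.007, 3.141, 0.0]
force: [-2.3, -0.0, 5.8]
opening: 0.063
grip_force: 31.9
```

```bash
python3 -c "
from h import *
print(ctrl.get_state()['position'])
im=snap('side','side1');im=snap('top','top1');cv2.imwrite('pics/c1.png',cv2.resize(np.hstack([cv2.imread('pics/side1.png')[170:290,180:320],cv2.imread('pics/top1.png')[190:310,250:390]]),None,fx=2.8,fy=2.8,interpolation=2))"
```

```text
[ 0.45094477 -0.10729676  0.02379863]
```

View pics/c1.png

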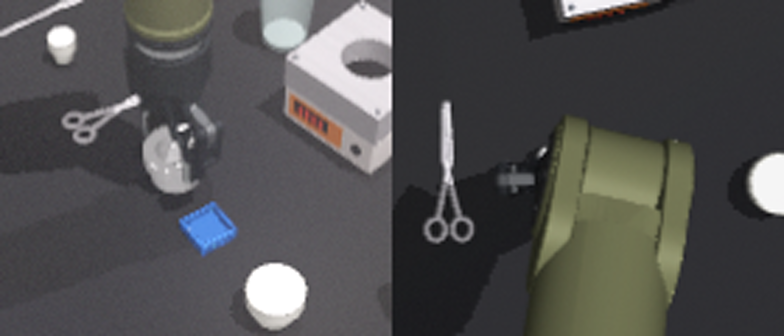

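The sleeve is gripped at robot xy (0.451, -0.107). I'll release, step aside and photograph it to get the camera-to-robot bias.

```bash
python3 -m creep '[[0.9,0,0,0,0],[0.9,0,0,0,0],[0.9,0,0,0,0],[0.9,0,0,1,0],[0.9,0,0.5,1,0],[0.9,0,1,0,0],[0.9,0,1,0,0],[0.9,0,1,0,0],[0.9,0,1,0,0],[0.9,0,1,0,0],[0.9,0,0.5,0,0],[0.9,0,0,0,0]]'
python3 - <<'E'
from h import *
np.set_printoptions(precision=4,suppress=True)
im=snap("top","top2");snap("side","side2")
for n,X,r in [("wide",(.658,-.153,.09),.029),("outer",(.450,-.109,.043),.032),("outerbore",(.450,-.109,.043),.019)]: print(n,circ(im,X,r))
for c in("top","side"):
  for n in("wide_block","outer_sleeve","narrow_block"): print(c,n,[(w(c,d["centre"]),round(d["confidence"],2)) for d in ctrl.mark_of(c,n)[:1]])
E
```

```text
t: 7.9
position: [0.4502, 0.1363, 0.1032]
eef_rot: [0.003, -3.141, -0.001]
force: [-0.1, -1.1, -0.8]
opening: 0.0767
grip_force: 0.0
wide (np.float64(60.0), array([ 0.659, -0.153]))
outer (np.float64(60.0), array([ 0.4534, -0.108 ]))
outerbore (np.float64(60.0), array([ 0.4531, -0.108 ]))
top wide_block [(array([ 0.6622, -0.1564,  0.0004]), 0.74)]
top outer_sleeve [(array([ 0.45  , -0.1095,  0.0001]), 0.87)]
top narrow_block []
side wide_block [(array([ 0.6561, -0.1536,  0.0038]), 0.77)]
side outer_sleeve [(array([ 0.449 , -0.1063, -0.0022]), 0.88)]
side narrow_block [(array([ 0.6448,  0.1601, -0.0033]), 0.82)]
```

```bash
python3 -m creep '[[0.9,0,-0.5,0,0],[0.9,0,-1,0,0],[0.9,0,-1,0,0],[0.9,0,-1,0,0],[0.9,0,-1,0,0],[0.9,0,-1,0,0],[0.9,0,-0.5,-0.4,0],[0.9,0,0,-0.8,0],[0.9,0,0,-0.8,0],[0.9,0,0,0,0],[0,0,0,0,0],[0,0,0,0,0]]' 40; python3 -m creep '[[0,0,0,0,0],[0,0,0,0,0],[0,0,0,0.5,0],[0,0,0,0.9,0],[0,0,0,0.9,0],[0,0,0,0.5,0],[0,0,0,0,0]]'
```

```text
t: 9.5
position: [0.4519, -0.1075, 0.0249]
eef_rot: [0.006, 3.139, -0.0]
force: [0.3, -0.1, -1.0]
opening: 0.0625
grip_force: 43.9
t: 10.2
position: [0.4533, -0.1075, 0.1389]
eef_rot: [0.006, 3.134, 0.001]
force: [0.2, -0.5, -1.8]
opening: 0.0623
grip_force: 44.7
```

```bash
python3 -m creep '[[0,0.5,-0.1,0,0],[0,0.9,-0.2,0,0],[0,0.9,-0.2,0,0],[0,0.9,-0.2,0,0],[0,0.9,-0.2,0,0],[0,0.7,-0.2,0,0],[0,0.34,-0.03,0,0],[0,0,0,0,0],[0,0,0,-0.3,0],[0,0,0,0,0],[0,0,0,0,0]]'; python3 -c "
from h import *
s=ctrl.get_state();print(s['position'],s['force'],s['eef_rot'])
im=snap('side','side3');cv2.imwrite('pics/c3.png',cv2.resize(cv2.imread('pics/side3.png')[90:260,240:390],None,fx=3,fy=3,interpolation=2))"
```

```text
t: 11.3
position: [0.6549, -0.1521, 0.1224]
eef_rot: [-0.006, -3.14, -0.001]
force: [-0.1, -0.3, -2.0]
opening: 0.0622
grip_force: 44.7
[ 0.65492037 -0.15207472  0.12236556] [-0.13510559 -0.28487355 -1.97958912] [-6.43306146e-03 -3.13961816e+00 -1.32456754e-03]
```

View pics/c3.png

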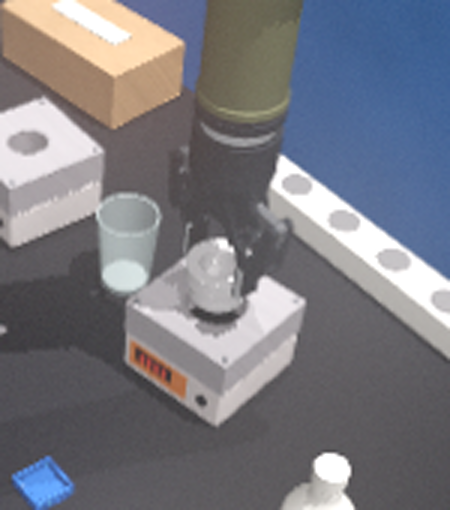

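The sleeve is poised over the wide well, upright. Descending gently.

```bash
python3 -m creep '[[0,0,0,-0.15,0],[0,0,0,-0.15,0],[0,0,0,0,0]]';python3 -m creep '[[0,0,0,-0.1,0],[0,0,0,0,0]]'
```

```text
t: 11.65
position: [0.6555, -0.1521, 0.1102]
eef_rot: [-0.006, -3.14, -0.001]
force: [-0.4, -0.5, -2.1]
opening: 0.0622
grip_force: 44.7
t: 11.85
position: [0.656, -0.1523, 0.1067]
eef_rot: [-0.006, -3.141, -0.0]
force: [-0.8, -0.8, -1.5]
opening: 0.0625
grip_force: 44.7
```

```bash
python3 -m creep '[[0,0,0,-0.15,0],[0,0,0,-0.15,0],[0,0,0,0,0]]';python3 -m creep '[[0,0,0,-0.1,0],[0,0,0,0,0]]'
```

```text
t: 12.15
position: [0.6555, -0.1522, 0.0939]
eef_rot: [-0.006, -3.139, -0.001]
force: [-1.2, 0.7, -1.3]
opening: 0.0621
grip_force: 44.7
t: 12.35
position: [0.6561, -0.1523, 0.0908]
eef_rot: [-0.006, -3.141, -0.0]
force: [0.2, 0.3, -2.2]
opening: 0.0622
grip_force: 44.7
```

```bash
python3 -m creep '[[0,0,0,-0.05,0],[0,0,0,0,0]]';python3 -m creep '[[0.9,0,0,0,0],[0.9,0,0,0,0],[0.9,0,0,0,0],[0.9,0,0,0.5,0],[0.9,0,0,1,0],[0.9,0,0,1,0],[1,0,0.7,1,0],[1,0,1,0,0],[1,0,1,0,0],[1,-0.5,1,0,0],[1,-0.5,1,0,0],[1,-0.5,1,0,0]]'
python3 - <<'E'
from h import *
np.set_printoptions(precision=4,suppress=True)
im=snap("top","top4");snap("side","side4")
for n,X,r in [("outer",(.659,-.153,.108),.032),("outerbore",(.659,-.153,.108),.019)]: print(n,circ(im,X,r))
for c in("top","side"):
  for n in("outer_sleeve",): print(c,n,[(w(c,d["centre"]),round(d["confidence"],2)) for d in ctrl.mark_of(c,n)[:1]])
E
```

```text
t: 12.55
position: [0.6565, -0.1524, 0.0895]
eef_rot: [0.006, 3.141, 0.0]
force: [-0.3, -0.1, -1.7]
opening: 0.0625
grip_force: 44.7
t: 13.75
position: [0.5955, 0.077, 0.2296]
eef_rot: [0.006, 3.141, 0.0]
force: [1.0, 0.1, -0.3]
opening: 0.0853
grip_force: 0.0
outer (np.float64(29.82421875), array([ 0.6532, -0.1458]))
outerbore (np.float64(60.0), array([ 0.659 , -0.1535]))
top outer_sleeve [(array([ 0.655 , -0.1533,  0.0637]), 0.58)]
side outer_sleeve [(array([ 0.6567, -0.1512,  0.0632]), 0.77)]
```

The larger sleeve is home: its bore is on the well axis and its foot is at z≈0.064. Next is the smaller sleeve, centred with two grips as before.

```bash
python3 -m creep '[[1,-0.6,0.9,0,0],[1,-0.6,0.9,0,0],[1,-0.6,0.9,0,0],[1,-0.6,0.9,-0.6,0],[1,-0.6,0.9,-0.8,0],[1,-0.3,0.3,-0.8,0],[1,0,0,-0.8,0],[0.75,0,0,-0.8,0],[0.75,0,0,-0.8,0],[0.75,0,0,-0.38,0],[0.75,0,0,-0.2,0],[0.75,0,0,0,0]]' 30;python3 -m creep '[[0,0,0,0,0],[0,0,0,0,0],[0,0,0,0,0],[0,0,0,0,0],[0.8,0,0,0,0],[0.8,0,0,0,0],[0.8,0,0,0,0]]'
```

```text
t: 15.15
position: [0.4666, 0.2634, 0.0236]
eef_rot: [-0.01, -3.141, 0.002]
force: [0.2, 0.5, 0.4]
opening: 0.0641
grip_force: 0.0
t: 15.85
position: [0.4655, 0.2651, 0.0241]
eef_rot: [-0.006, -3.141, 0.0]
force: [-0.6, -0.1, 0.7]
opening: 0.0683
grip_force: 0.0
```

```bash
python3 -m creep '[[0.8,0,0,0,-1],[0.8,0,0,0,-1],[0.8,0,0,0,-1],[0.8,0,0,0,-1],[0.8,0,0,0,-1],[0.8,0,0,0,-1],[0.8,0,0,0,-1],[0.8,0,0,0,-1],[0.8,0,0,0,-1],[0.8,0,0,0,-1],[0.8,0,0,0,-1],[0.8,0,0,0,-1]]';python3 -m creep '[[0.8,0,0,0,-1],[0.8,0,0,0,-1],[0.8,0,0,0,-1],[0.8,0,0,0,-1],[0.8,0,0,0,-1],[0.8,0,0,0,-1],[0.8,0,0,0,0],[0,0,0,0,0],[0,0,0,0,0],[0,0,0,0,0],[0,0,0,0,0],[0,0,0,0,0]]' 40
```

```text
t: 17.05
position: [0.4657, 0.265, 0.0241]
eef_rot: [-1.58, -2.715, 0.001]
force: [0.0, 0.3, -0.3]
opening: 0.0681
grip_force: 0.0
t: 18.25
position: [0.4661, 0.2651, 0.0246]
eef_rot: [-2.226, -2.217, -0.001]
force: [-1.1, -0.5, 1.5]
opening: 0.0439
grip_force: 40.5
```

```bash
python3 -m creep '[[0,0,0,0.5,0],[0,0,0,0.9,0],[0,0,0,0.9,0],[0,0,0,0.9,0],[0,0,-0.4,0.4,0],[0,0.3,-0.8,0,0],[0,0.5,-0.9,0,0],[0,0.5,-0.9,0,0],[0,0.5,-0.9,0,0],[0,0.5,-0.9,0,0],[0,0.5,-0.9,0,0],[0,0.5,-0.9,0,0]]';python3 -m creep '[[0,0.5,-0.9,0,0],[0,0.5,-0.9,0,0],[0,0.3,-0.9,0,0],[0,0.1,-0.6,0,0],[0,0.06,-0.4,0,0],[0,0,-0.04,0,0],[0,0,0,-0.3,0],[0,0,0,0,0],[0,0,0,0,0]]'
```

```text
t: 19.45
position: [0.5984, -0.0003, 0.168]
eef_rot: [-2.225, -2.218, 0.0]
force: [0.4, 0.2, -0.6]
opening: 0.044
grip_force: 41.1
t: 20.35
position: [0.6562, -0.146, 0.1555]
eef_rot: [-2.221, -2.219, -0.0]
force: [-0.2, -0.4, -0.2]
opening: 0.044
grip_force: 41.1
```

```bash
python3 -m creep '[[0,0.01,-0.16,0,0],[0,0,0,-0.15,0],[0,0,0,-0.1,0],[0,0,0,0,0],[0,0,0,0,0]]'; python3 -c "
from h import *
s=ctrl.get_state();print(s['position'],s['force'])
im=snap('side','side5');cv2.imwrite('pics/c5.png',cv2.resize(cv2.imread('pics/side5.png')[120:240,270:370],None,fx=4,fy=4,interpolation=2))"
```

```text
t: 20.85
position: [0.6567, -0.1548, 0.1462]
eef_rot: [-2.225, -2.217, 0.0]
force: [0.1, -0.7, -0.4]
opening: 0.0446
grip_force: 41.1
[ 0.65671609 -0.15481367  0.14616202] [ 0.11055703 -0.70260902 -0.44312372]
```

View pics/c5.png

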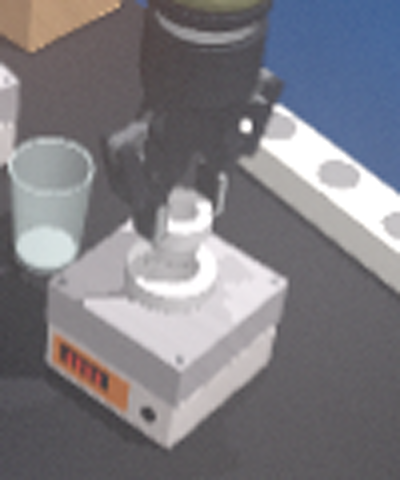

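The larger sleeve sits flat and the smaller one hangs above its bore. I'll trim y by +2 mm and descend.

```bash
python3 -m creep '[[0,0,0.05,0,0],[0,0,0,-0.1,0],[0,0,0,-0.1,0],[0,0,0,-0.1,0],[0,0,0,0,0]]';python3 -m creep '[[0,0,0,-0.1,0],[0,0,0,-0.05,0],[0,0,0,0,0]]'
```

```text
t: 21.4
position: [0.6563, -0.1528, 0.1334]
eef_rot: [-2.225, -2.216, 0.001]
force: [0.0, 0.2, -0.3]
opening: 0.0443
grip_force: 41.1
t: 21.7
position: [0.6566, -0.1529, 0.128]
eef_rot: [-2.226, -2.217, 0.001]
force: [-0.1, -0.4, -0.6]
opening: 0.0442
grip_force: 41.1
```

Inside the bore by about 4 mm with no force. Continuing.

```bash
python3 -m creep '[[0,0,0,-0.1,0],[0,0,0,-0.1,0],[0,0,0,0,0]]';python3 -m creep '[[0,0,0,-0.1,0],[0,0,0,-0.05,0],[0,0,0,0,0]]'
```

```text
t: 22.0
position: [0.6564, -0.1528, 0.1196]
eef_rot: [-2.225, -2.216, 0.001]
force: [0.6, 0.1, -0.7]
opening: 0.0443
grip_force: 41.1
t: 22.3
position: [0.6565, -0.1529, 0.1139]
eef_rot: [-2.225, -2.217, 0.001]
force: [0.4, -1.0, -0.6]
opening: 0.0435
grip_force: 41.1
```

```bash
python3 -m creep '[[0,0,0,-0.06,0],[0,0,0,0,0],[0.8,0,0,0,0],[0.8,0,0,0,0],[0.8,0,0,0,0],[0.8,0,0,0.5,0],[0.8,0,0,0.9,0],[0.8,0,0,0.9,0],[0.8,0,0.4,0.7,0],[0.8,-0.5,0.8,0,0],[0.8,-0.8,0.8,0,0],[0.8,-0.8,0.8,0,0]]';python3 -m creep '[[0.8,-0.8,0.9,0,0],[0.8,-0.8,0.9,0,0],[0.8,-0.8,0.9,0,0],[0.8,-0.8,0.6,0,0],[0.8,-0.19,0.2,0,0],[0.8,0,0,0,0]]'
python3 - <<'E'
from h import *
np.set_printoptions(precision=4,suppress=True)
im=snap("top","top6");snap("side","side6")
for n,X,r in [("inner",(.659,-.153,.126),.023),("innerbore",(.659,-.153,.126),.0125)]: print(n,circ(im,X,r))
for c in("top","side"):
  for n in("outer_sleeve","inner_sleeve","small_stopper"): print(c,n,[(w(c,d["centre"]),round(d["confidence"],2)) for d in ctrl.mark_of(c,n)[:1]])
E
```

```text
t: 23.5
position: [0.572, -0.0401, 0.232]
eef_rot: [2.226, 2.216, -0.0]
force: [0.2, 1.3, 1.0]
opening: 0.0683
grip_force: 0.0
t: 24.1
position: [0.4367, 0.1002, 0.2324]
eef_rot: [-2.222, -2.221, -0.003]
force: [0.7, 0.0, 0.4]
opening: 0.0682
grip_force: 0.0
inner (np.float64(20.88877296447754), array([ 0.647, -0.141]))
innerbore (np.float64(60.0), array([ 0.6574, -0.1535]))
top outer_sleeve [(array([ 0.6564, -0.1554,  0.065 ]), 0.83)]
top inner_sleeve [(array([ 0.6567, -0.1508,  0.088 ]), 0.53)]
top small_stopper [(array([ 0.4401,  0.0953, -0.0002]), 0.5)]
side outer_sleeve [(array([ 0.6574, -0.1499,  0.0626]), 0.61)]
side inner_sleeve [(array([ 0.6543, -0.1464,  0.0828]), 0.67)]
side small_stopper [(array([ 0.4322,  0.1021, -0.0013]), 0.59)]
```

The smaller sleeve is home too. Now the small stopper, again with two grips.

```bash
python3 -m creep '[[0.7,0,0.04,-0.8,0],[0.7,0,0,-0.9,0],[0.7,0,0,-0.9,0],[0.6,0,0,-0.9,0],[0.6,0,0,-0.9,0],[0.6,0,0,-0.6,0],[0.6,0,0,-0.27,0],[0.6,0,0,0,0],[0,0,0,0,0],[0,0,0,0,0],[0,0,0,0,0],[0,0,0,0,0]]' 30;python3 -m creep '[[0,0,0,0,0],[0.6,0,0,0,0],[0.6,0,0,0,0],[0.6,0,0,0,1],[0.6,0,0,0,1],[0.6,0,0,0,1],[0.6,0,0,0,1],[0.6,0,0,0,1],[0.6,0,0,0,1],[0.6,0,0,0,1],[0.6,0,0,0,1],[0.6,0,0,0,1]]'
```

```text
t: 25.7
position: [0.4386, 0.1011, 0.0225]
eef_rot: [2.225, 2.217, 0.005]
force: [0.0, -1.6, 6.1]
opening: 0.0286
grip_force: 30.0
t: 26.9
position: [0.4368, 0.1006, 0.021]
eef_rot: [-1.202, -2.902, 0.0]
force: [0.0, -0.6, 0.6]
opening: 0.0514
grip_force: 0.0
```

```bash
python3 -m creep '[[0.6,0,0,0,1],[0.6,0,0,0,1],[0.6,0,0,0,1],[0.6,0,0,0,1],[0.6,0,0,0,1],[0.6,0,0,0,1],[0.6,0,0,0,1],[0.6,0,0,0,1],[0.6,0,0,0,1],[0.6,0,0,0,0]]';python3 -m creep '[[0,0,0,0,0],[0,0,0,0,0],[0,0,0,0,0],[0,0,0,0,0],[0,0,0,0,0],[0,0,0,0,0]]' 40
```

```text
t: 27.9
position: [0.4369, 0.1006, 0.021]
eef_rot: [-0.006, -3.141, 0.0]
force: [-0.3, -0.4, 0.1]
opening: 0.051
grip_force: 0.0
t: 28.5
position: [0.4373, 0.1006, 0.0213]
eef_rot: [0.006, 3.142, 0.0]
force: [-0.1, 0.3, 1.5]
opening: 0.0287
grip_force: 39.0
```

```bash
python3 -m creep '[[0,0,0,0.5,0],[0,0,0,0.9,0],[0,0,0,0.9,0],[0,0,0,0.9,0],[0,0.3,-0.3,0.9,0],[0,0.7,-0.8,0.3,0],[0,0.7,-0.8,0,0],[0,0.7,-0.8,0,0],[0,0.7,-0.8,0,0],[0,0.7,-0.8,0,0],[0,0.7,-0.8,0,0],[0,0.6,-0.7,0,0]]';python3 -m creep '[[0,0.37,-0.4,0,0],[0,0,-0.13,0,0],[0,0,0,-0.4,0],[0,0,0,-0.4,0],[0,0,0,-0.2,0],[0,0,0,0,0],[0,0,0,0,0]]'; python3 -c "
from h import *
s=ctrl.get_state();print(s['position'],s['force'])
im=snap('side','side7');cv2.imwrite('pics/c7.png',cv2.resize(cv2.imread('pics/side7.png')[120:240,270:370],None,fx=4,fy=4,interpolation=2))"
```

```text
t: 29.7
position: [0.6423, -0.1328, 0.1964]
eef_rot: [-0.006, -3.141, 0.001]
force: [0.1, -0.5, 0.0]
opening: 0.0285
grip_force: 39.4
t: 30.4
position: [0.6559, -0.1516, 0.1571]
eef_rot: [-0.005, -3.141, -0.001]
force: [-0.6, 0.1, 0.3]
opening: 0.0286
grip_force: 39.4
[ 0.65586444 -0.15162712  0.15710767] [-0.60265513  0.06192264  0.29779645]
```

View pics/c7.png

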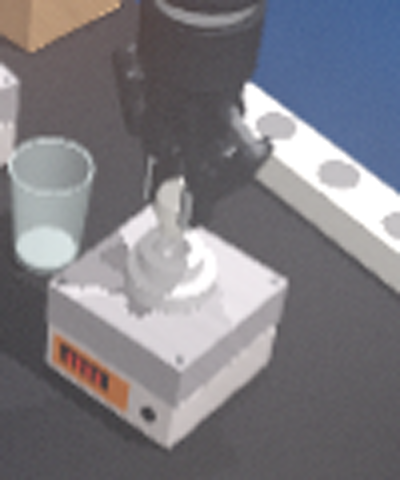

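Both sleeves sit flat, nested and concentric, with the stopper above the bore. Descending.

```bash
python3 -m creep '[[0,0,-0.02,-0.1,0],[0,0,0,-0.1,0],[0,0,0,-0.1,0],[0,0,0,0,0]]';python3 -m creep '[[0,0,0,-0.1,0],[0,0,0,0,0]]'
```

```text
t: 30.85
position: [0.6556, -0.1532, 0.1444]
eef_rot: [-0.006, -3.14, -0.0]
force: [-0.8, -0.1, -0.2]
opening: 0.0283
grip_force: 39.4
t: 31.05
position: [0.6557, -0.1533, 0.1406]
eef_rot: [-0.006, -3.141, -0.0]
force: [-0.2, 1.2, 0.5]
opening: 0.0284
grip_force: 39.4
```

```bash
python3 -m creep '[[0,0,0,-0.1,0],[0,0,0,-0.1,0],[0,0,0,0,0]]';python3 -m creep '[[0,0,0,-0.08,0],[0,0,0,0,0]]'
```

```text
t: 31.35
position: [0.6556, -0.1532, 0.1323]
eef_rot: [-0.006, -3.14, -0.0]
force: [-0.8, -0.7, -1.3]
opening: 0.028
grip_force: 39.4
t: 31.55
position: [0.6558, -0.1533, 0.1296]
eef_rot: [-0.006, -3.141, -0.0]
force: [-0.2, 0.3, -0.9]
opening: 0.0281
grip_force: 39.4
```

```bash
python3 -m creep '[[0,0,0,-0.04,0],[0,0,0,0,0],[0.6,0,0,0,0],[0.6,0,0,0,0],[0.6,0,0,0.4,0],[0.6,0,0,0.9,0],[0.6,0,0,0.9,0],[0.8,-0.5,0,0.4,0],[1,-0.9,0,0,0],[1,-0.9,0,0,0],[1,-0.9,-0.4,0,0],[1,-0.9,-0.8,0,0]]';python3 -m creep '[[1,-0.9,-0.9,0,0],[1,-0.5,-0.9,0,0],[1,0,-0.51,0,0],[1,0,0,0,0]]'
python3 - <<'E'
from h import *
np.set_printoptions(precision=4,suppress=True)
im=snap("top","top8");snap("side","side8");print(ctrl.get_state()["position"])
print(circ(im,(.659,-.153,.144),.015))
cv2.imwrite('pics/c8.png',cv2.resize(cv2.imread('pics/side8.png')[120:240,270:370],None,fx=4,fy=4,interpolation=2))
for c in("top","side"):
  for n in("outer_sleeve","inner_sleeve","small_stopper","large_stopper","narrow_block"): print(c,n,[(w(c,d["centre"]),round(d["confidence"],2)) for d in ctrl.mark_of(c,n)[:1]])
E
```

```text
t: 32.75
position: [0.4917, -0.1995, 0.2335]
eef_rot: [-0.002, 3.14, 0.003]
force: [-0.1, -0.3, 0.6]
opening: 0.0852
grip_force: 0.0
t: 33.15
position: [0.4352, -0.2972, 0.2342]
eef_rot: [0.017, 3.139, -0.002]
force: [0.1, 0.1, -0.3]
opening: 0.0854
grip_force: 0.0
[ 0.4368 -0.2933  0.2333]
(np.float64(19.097827911376953), array([ 0.654 , -0.1505]))
top outer_sleeve [(array([ 0.6575, -0.155 ,  0.0621]), 0.72)]
top inner_sleeve [(array([ 0.6561, -0.1496,  0.0874]), 0.43)]
top small_stopper [(array([ 0.6588, -0.1584,  0.1053]), 0.49)]
top large_stopper [(array([ 0.4384, -0.2911, -0.0028]), 0.8)]
top narrow_block [(array([0.6527, 0.1567, 0.0004]), 0.81)]
side outer_sleeve [(array([ 0.6561, -0.1536,  0.0672]), 0.76)]
side inner_sleeve [(array([ 0.6518, -0.1499,  0.0846]), 0.52)]
side small_stopper [(array([ 0.6547, -0.1518,  0.1067]), 0.49)]
side large_stopper [(array([ 0.4349, -0.2908,  0.0009]), 0.79)]
side narrow_block [(array([0.6471, 0.1604, 0.001 ]), 0.66)]
```

View pics/c8.png

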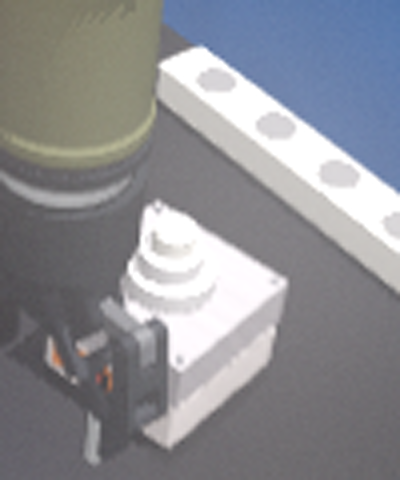

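The wide stack is complete, three stacked steps all flat. Now the large stopper.

```bash
python3 -m creep '[[1,0,0,-0.8,0],[1,0,0,-0.9,0],[1,0,0,-0.9,0],[0.85,0,0,-0.9,0],[0.85,0,0,-0.9,0],[0.85,0,0,-0.6,0],[0.85,0,0,-0.22,0],[0.85,0,0,0,0],[0,0,0,0,0],[0,0,0,0,0],[0,0,0,0,0],[0,0,0,0,0]]' 30;python3 -m creep '[[0.85,0,0,0,0],[0.85,0,0,0,0],[0.85,0,0,0,0],[0.85,0,0,0,-1],[0.85,0,0,0,-1],[0.85,0,0,0,-1],[0.85,0,0,0,-1],[0.85,0,0,0,-1],[0.85,0,0,0,-1],[0.85,0,0,0,-1],[0.85,0,0,0,-1],[0.85,0,0,0,-1]]'
```

```text
t: 34.95
position: [0.438, -0.2939, 0.0254]
eef_rot: [0.006, 3.138, -0.001]
force: [-1.5, 1.9, 6.7]
opening: 0.0524
grip_force: 32.1
t: 36.15
position: [0.4366, -0.293, 0.0235]
eef_rot: [-1.213, -2.898, -0.0]
force: [0.2, -0.4, -0.2]
opening: 0.0727
grip_force: 0.0
```

```bash
python3 -m creep '[[0.85,0,0,0,-1],[0.85,0,0,0,-1],[0.85,0,0,0,-1],[0.85,0,0,0,-1],[0.85,0,0,0,-1],[0.85,0,0,0,-1],[0.85,0,0,0,-1],[0.85,0,0,0,-1],[0.85,0,0,0,-1],[0.85,0,0,0,0]]';python3 -m creep '[[0,0,0,0,0],[0,0,0,0,0],[0,0,0,0,0],[0,0,0,0,0],[0,0,0,0,0]]' 40
```

```text
t: 37.15
position: [0.4366, -0.293, 0.0234]
eef_rot: [-2.226, -2.217, 0.001]
force: [0.1, -0.6, 0.1]
opening: 0.0726
grip_force: 0.0
t: 37.65
position: [0.4367, -0.2931, 0.024]
eef_rot: [-2.224, -2.218, -0.001]
force: [-2.0, 1.8, 5.5]
opening: 0.052
grip_force: 41.6
```

Run:
```python
from h import *
np.set_printoptions(precision=4,suppress=True)
im=cv2.cvtColor(cv2.imread("pics/top0.png"),cv2.COLOR_BGR2RGB)
print(circ(im,(.65,.156,.09),.022)); print(circ(im,(.65,.156,.09),.023),circ(im,(.65,.156,.09),.021))
g=cv2.cvtColor(im,cv2.COLOR_RGB2GRAY)
for nm,(r0,r1,c0,c1) in dict(narrow=(140,210,170,240),wide=(130,205,295,365)).items():
    m=(g[r0:r1,c0:c1]>150).astype(np.uint8)
    cs,_=cv2.findContours(m,cv2.RETR_EXTERNAL,cv2.CHAIN_APPROX_NONE);k=max(cs,key=cv2.contourArea)
    (cx,cy),sz,a=cv2.minAreaRect(k); print(nm,sz,a,ray("top",cx+c0,cy+r0,.09))
    h=(1-m)*255; h=h.astype(np.uint8); cs,_=cv2.findContours(h,cv2.RETR_LIST,cv2.CHAIN_APPROX_NONE)
    for q in cs:
        (x,y),r=cv2.minEnclosingCircle(q)
        if 6<r<16: print("  well",x+c0,y+r0,r,ray("top",x+c0,y+r0,.09))
```

```text
(np.float64(60.0), array([0.6506, 0.1546]))
(np.float64(60.0), array([0.6504, 0.1545])) (np.float64(60.0), array([0.6505, 0.1547]))
narrow (47.99999237060547, 47.99999237060547) 90.0 [0.6515 0.155  0.09  ]
  well 204.22430038452148 173.47196197509766 9.117308616638184 [0.6503 0.1545 0.09  ]
wide (49.46015167236328, 49.67707824707031) 77.47119140625 [ 0.6589 -0.1533  0.09  ]
  well 330.3459014892578 166.29672241210938 12.111515998840332 [ 0.659  -0.1531  0.09  ]
```

The block outline and the mouth agree: narrow well at robot (0.648, 0.155).

```bash
python3 -m creep '[[0,0,0,0.5,0],[0,0,0,0.9,0],[0,0,0,0.9,0],[0,0,0.3,0.9,0],[0,0,0.8,0,0],[0,0,0.9,0,0],[0,0,0.9,0,0],[0,0,0.9,0,0],[0,0,0.9,0,0],[0,0,0.9,0,0],[0,0.5,0.9,0,0],[0,0.7,0.9,0,0]]';python3 -m creep '[[0,0.7,0.9,0,0],[0,0.7,0.9,0,0],[0,0.7,0.9,0,0],[0,0.7,0.6,0,0],[0,0.7,0.3,0,0],[0,0.4,0.11,0,0],[0,0.19,0,0,0],[0,0,0,-0.3,0],[0,0,0,-0.2,0],[0,0,0,0,0],[0,0,0,0,0]]'; python3 -c "
from h import *
s=ctrl.get_state();print(s['position'],s['force'])
im=snap('side','side9');cv2.imwrite('pics/c9.png',cv2.resize(cv2.imread('pics/side9.png')[80:190,200:310],None,fx=4,fy=4,interpolation=2))"
```

```text
t: 38.85
position: [0.4842, 0.0045, 0.1516]
eef_rot: [-2.223, -2.216, -0.005]
force: [0.3, -1.1, -0.3]
opening: 0.0521
grip_force: 42.5
t: 39.95
position: [0.6473, 0.1511, 0.1313]
eef_rot: [-2.225, -2.216, 0.001]
force: [-0.1, 0.1, 0.0]
opening: 0.0525
grip_force: 42.5
[0.64733535 0.15108038 0.13132451] [-0.05342348  0.06920385  0.02586486]
```

View pics/c9.png

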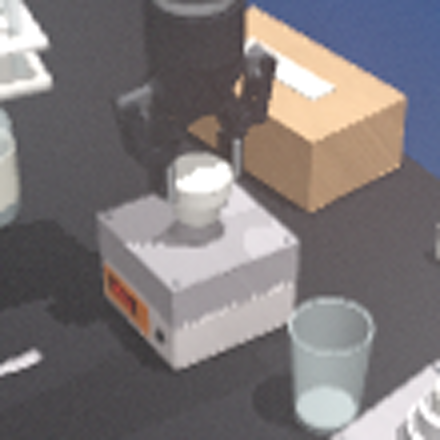

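The stopper is over the narrow block and 4 mm short in y. Correcting, then descending.

```bash
python3 -m creep '[[0,0.02,0.1,0,0],[0,0,0,-0.2,0],[0,0,0,-0.1,0],[0,0,0,0,0],[0,0,0,0,0]]';python3 -m creep '[[0,0,0,-0.1,0],[0,0,0,-0.1,0],[0,0,0,0,0]]'
```

```text
t: 40.5
position: [0.6489, 0.1551, 0.1193]
eef_rot: [-2.226, -2.217, 0.001]
force: [0.3, 0.6, -0.2]
opening: 0.052
grip_force: 42.5
t: 40.8
position: [0.6486, 0.1552, 0.1108]
eef_rot: [-2.226, -2.217, 0.002]
force: [-0.2, -0.1, -1.4]
opening: 0.052
grip_force: 42.5
```

```bash
python3 -m creep '[[0,0,0,-0.1,0],[0,0,0,0,0]]';python3 -m creep '[[0,0,0,-0.1,0],[0,0,0,-0.1,0],[0,0,0,-0.1,0],[0,0,0,0,0]]'
```

```text
t: 41.0
position: [0.6487, 0.1552, 0.107]
eef_rot: [-2.226, -2.217, 0.001]
force: [-0.8, -0.6, -0.3]
opening: 0.0523
grip_force: 42.5
t: 41.4
position: [0.6485, 0.1552, 0.0947]
eef_rot: [-2.225, -2.217, 0.002]
force: [-0.1, 0.2, -2.0]
opening: 0.0524
grip_force: 42.5
```

```bash
python3 -m creep '[[0,0,0,-0.1,0],[0,0,0,-0.03,0],[0,0,0,0,0]]';python3 -m creep '[[0.85,0,0,0,0],[0.85,0,0,0,0],[0.85,0,0,0,0],[0.85,0,0,0.5,0],[0.85,0,0,0.9,0],[0.85,0,0,0.9,0],[0.85,0,0,0.9,0],[0.85,-0.6,0,0,0],[0.85,-0.9,0,0,0],[0.85,-0.9,0,0,0],[0.85,-0.9,0,0,0],[0.85,-0.9,0,0,0]]';python3 -m creep '[[0.85,0,0.9,0,0],[0.85,0,0.9,0,0],[0.85,0,0.9,0,0],[0.85,0,0.9,0,0],[0.85,0,0,0,0]]'
python3 - <<'E'
from h import *
np.set_printoptions(precision=4,suppress=True)
a=snap("top","top9");b=snap("side","side10")
cv2.imwrite('pics/c10.png',np.hstack([cv2.resize(x[...,::-1],None,fx=2.4,fy=2.4,interpolation=2) for x in (a[130:230,170:370],b[110:240,215:348][:100])])[:, :800])
for c in("top","side"):
  for n in("outer_sleeve","inner_sleeve","small_stopper","large_stopper"): print(c,n,[(w(c,d["centre"]),round(d["confidence"],2)) for d in ctrl.mark_of(c,n)[:1]])
E
```

```text
t: 41.7
position: [0.6489, 0.1552, 0.0901]
eef_rot: [-2.226, -2.217, 0.001]
force: [1.1, -0.5, -0.7]
opening: 0.052
grip_force: 42.5
t: 42.9
position: [0.4799, 0.155, 0.2181]
eef_rot: [2.226, 2.216, -0.0]
force: [-0.8, 0.5, 0.6]
opening: 0.0727
grip_force: 0.0
t: 43.4
position: [0.4793, 0.3056, 0.2181]
eef_rot: [-2.216, -2.226, -0.002]
force: [0.0, -0.5, -0.3]
opening: 0.0728
grip_force: 0.0
top outer_sleeve [(array([ 0.6565, -0.1523,  0.0626]), 0.55)]
top inner_sleeve [(array([ 0.6563, -0.1488,  0.0862]), 0.69)]
top small_stopper [(array([ 0.6607, -0.1556,  0.1068]), 0.5)]
top large_stopper [(array([0.6509, 0.1585, 0.0628]), 0.86)]
side outer_sleeve [(array([ 0.6558, -0.1531,  0.0633]), 0.53)]
side inner_sleeve [(array([ 0.6536, -0.1448,  0.0865]), 0.68)]
side small_stopper [(array([0.56  , 0.3921, 0.0014]), 0.59)]
side large_stopper [(array([0.6517, 0.1541, 0.0662]), 0.74)]
```

View pics/c10.png

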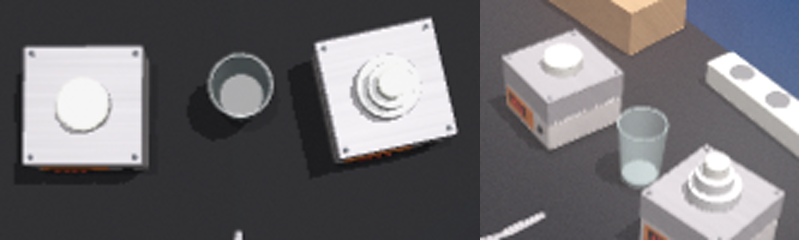

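The large stopper's head is flat and centred on the narrow block (crop 83,104). The three-step stack is concentric on the wide block (crop 388,87), and the beaker is standing. Handing in.

```bash
python3 -c "
from bench import ctrl;print(ctrl.finish_job())"
```

```text
the job is handed in; nothing more can be done
None
```

The job is handed in at about 43.5 s of the 104 s limit, no verdict returned: the last pictures show the larger sleeve, smaller sleeve and small stopper nested in the wide well, the large stopper flat in the narrow well, and the beaker standing; I did not check the bottles at the end, but the arm stayed clear of them.

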